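# Seat the guide bush in the drill jig and hold it down with the lever press

### The arm

A 6-joint arm with a two-finger parallel gripper is mounted at the origin on a cart in front of the work surface, level with it; the furniture and walls round the work are solid. World frame = base frame: x ahead of the robot, y to its left, z up, the work surface at z = 0. Lengths are in mm, angles in rad, forces in N, time in s.
With the tool pointing down it reaches from about 350 to 725 mm from the base axis. Payload 4.3 kg.
Tool frame: the origin (TCP) lies between the finger pads; the fingertips stand 22 mm ahead of it and the grasp point (between the pads) lies 3 mm ahead of it; z points along the fingers, y is the direction in which the jaws open and shut (so a half turn about z gives the same grasp; the last joint's range is limited). The gripper opens to 85 mm and grips with 20 to 120 N. Pads are 22 mm wide; open, the fingers measure 114 mm over their backs; the gripper's body (76 mm by 85 mm) begins 54 mm behind the grasp point. The pads swing forward as they close: fully open they stand 13 mm farther back than shut.
Start: joints at [1.066, 0.377, 0.081, 1.274, 0, 1.46], TCP at [221.168, 530.801, 253.329] pointing down, gripper open.
Joint ranges: [-2.72, 2.72], [-0.84, 1.66], [-1.02, 1.22], [-1.77, 2.12], [-1.37, 1.28], [-3.14, 3.14]. Speed limits (rad/s): [2.57, 2.57, 3.14, 3.14, 3.14, 3.14].

### API

Orientations are given as [roll, pitch, yaw] about the fixed x, y, z axes, in that order (R = Rz(yaw) Ry(pitch) Rx(roll)).
In Python, from cell import observe, imaging, manip gives the robot as it stands.
- The arm moves only by the shell command python3 -m pendant 'ROWS' [FORCE]. ROWS is JSON, a list of rows, each a list of 7 numbers: the opening, from 0 (shut) to 1 (fully open), then the shift along the tool's x, y, z in cm, then the turn, a rotation vector about the tool's x, y, z in rad. A call has 1 to 8 rows; each row shifts and turns the commanded pose from where the row before left it, along the tool's axes as they then stand; what a row does not reach is not made up. A row lasts 1/8 s, in which the tool goes at most 62.5 mm and 10.7 degrees, less where a joint would pass 70% of its speed; a pose out of reach is approached as far as the arm can. A call is refused whole if a number of a shift passes 6.25 or a number of a turn 0.188, either way. A call with a gripper value outside its range is refused whole. The fingers move at their own pace and stop on an object; FORCE is the grip in N (left out, the last holds). Time passes only in rows, so rows that do not move let the fingers close. It gives the time, the measured TCP pose, the force and the opening at its end, in the units of the state.
- observe(): the state, without advancing time (a new reading comes with each control period).
- imaging.get_image(name): name is "scene" or "top"; returns a dict with "frame" (400x640x3 uint8, red, green, blue), "fx", "fy", "cx", "cy" (pixels), "origin" and "orientation" of the camera in the world. Camera axes: x right, y down, z forward; pixel columns grow to the right and rows downward; lengths in mm; the calibration is good to about 2 mm. A picture is of the moment at which its call begins. There is no depth.
- manip.sign_off(): hands the job in, once; it reports no verdict.
The state is a dict: "clock": time; "qpos": joint angles; "joint_vel": joint speeds; "effort": joint torques, N m; "position": TCP position; "tool_rot": TCP orientation; "contact_force": force on the tool from outside, world axes, zero at the start; "wrist_torque": the same for the moment, N m; "grip_width": finger opening in mm.
Only numpy, scipy, OpenCV 4.12 (cv2) and the standard library are available. Lean on these libraries where they do the work, as an engineer would, in place of code of your own. Each camera call takes 0.05 s, during which the arm holds its last target. There are 200 camera calls.

### The job

Of the two headed steel guide bushes on the bench only one slides into the bore of the wooden drill jig on the lever press; while the safety catch still locks the press lever up, put that bush into the bore, head up, and leave the other one standing on the bench. Then flip the safety catch off, pull the lever's wooden handle over and all the way down so that the press foot holds the bush fully home, and finish like that, still holding the handle down, because a spring lifts the lever as soon as it is let go. Don't knock the things lying about out of place.

Things in the scene. Friction and masses are not known exactly. Their poses are not given: they have to be found in the camera images.
- slim_bush: the bush that fits: plain steel, a round foot 18 mm in diameter and 22 mm long (2 mm chamfer at the bottom) under a knurled head 28 mm in diameter and 14 mm high; 36 mm high in all, about 80 g. Stands on its foot on the bench. Origin: centre of its underside, z up its axis
- thick_bush: the bush that does not fit: same form and heights, foot 26 mm, head 36 mm in diameter, about 130 g. Origin: centre of its underside. It and slim_bush swap places at random
- press: the lever press, fixed to the bench: grey base plate 190 x 130 x 12 mm (x -85 to +105 mm, y -65 to +65 mm) with two cheeks at the far end that carry the lever and, toward the robot, a wooden drill jig block 60 x 74 x 40 mm centred on the bore, its top 52 mm above the bench. Origin: on the bench, 35 mm beyond the bore; its own x points from the bore to the lever's hinge, y to the handle's side, z up. It stands at a random place and is turned up to 0.3 rad
- bore_mouth (a point): centre of the bore's mouth in the jig's flat top, 52 mm above the bench; bore 20 mm in diameter, 2 mm chamfer, vertical, open 40 mm down to the base plate. The head comes to rest on the jig's top, so a bush fully home has its origin 22 mm below this point. Axes as the press
- lever_hinge (a point): centre of the lever's hinge, 88 mm above the bench, 100 mm beyond the bore; the hinge axis is the press's y axis. Axes as the press
- lever (a joint): lever angle in rad: 0 = parked up, leaning 10 degrees back past the vertical; grows as the handle is pulled up-and-over toward the robot and down, to 1.745 at the stop, where the lever lies level. A spring (about 4 to 9 N at the handle) lifts it back to 0 when let go; with the foot on the bush about 10 N at the handle hold it down. While the catch is on, it can turn only about 0.03, or 0.1 when pulled with 30 N
- press_handle: wooden handle, 76 mm long and 17 to 21 mm thick, at the end of the lever; it lies along the press's y axis and turns freely on its spindle. Origin: its middle, 185 mm from the hinge axis and 57 mm to the press's +y side of the lever (free all round; the lever bar is 20 mm wide, 22 mm thick). Parked: 32 mm beyond the hinge and 182 mm above it; down: 185 mm before the hinge at the same height
- press_foot: round steel foot, 22 mm in diameter, sprung (up to 10 mm), under the lever 100 mm from the hinge; it comes down centrally on the bush's head with about 8 to 11 N when the lever is fully down. Origin: centre of the face that presses
- catch (a joint): safety catch angle in rad: 0 = on (its bar lies level across the front of the lever), grows to 1.5 = off (bar upright beside the lever). Stiff: stays where it is left, about 1 to 2 N at the ball moves it. Starts at 0 to 0.1; the lever is free from about 1.25
- catch_hinge (a point): centre of the catch's hinge, 128 mm above the bench; it turns about the press's x axis. Axes as the press
- catch_ball (a point): centre of the black ball, 18 mm in diameter, at the end of the catch's thumb arm, 90 mm from catch_hinge on the press's -y side; with the catch on it stands 64 mm to that side of the hinge and 64 mm above it. Pushed down from above in an arc past the level of the hinge it lifts the bar; with the catch fully off it stands about 68 mm to the side and 60 mm below the hinge
- glue_bottle: bystander: upright glue bottle, 58 mm in diameter, 164 mm high, left of the press
- offcut: bystander: small wood offcut 45 x 60 x 20 mm, right of the press
- bench_marker: bystander: marker pen lying flat, 135 mm long, 17 mm thick, near the bench's front
There are look-alikes about, which are no part of the job. Leave any blue look-alike of the thick_bush alone.

How it is judged (in metres and radians):
On the way, in this order (a step that is already met when the one before it is completed fails the run):
1. the slim bush is down in the jig's bore, head up, while the catch is still on and the lever up (horizontal distance between slim_bush and bore_mouth below 0.004 m and z of slim_bush in the frame of bore_mouth below -0.01 m and angle between slim_bush's own z axis and vertical below 0.25 rad and value of joint catch below 0.3 rad and value of joint lever below 0.2 rad), for 0.2 s.
2. the catch is flipped off, the lever still up (value of joint catch above 1.25 rad and value of joint lever below 0.3 rad), for 0.1 s.
3. the lever is pulled down, its foot pressing on the bush (value of joint lever above 1.68 rad and contact force between press_foot and slim_bush above 3 N), for 0.2 s.
At the end, for the whole second after the job is handed in: the robot holds the wooden handle (at least 2 N) with the lever down to at least 1.68 rad, the catch still off (over 1.25 rad), the slim bush upright in the bore within 3 mm of fully home, and the press foot pressing on it with at least 3 N; the thick bush stands upright on the bench (all of step 3 and value of joint catch above 1.25 rad and contact force between the fingers and press_handle above 2 N and horizontal distance between slim_bush and bore_mouth below 0.003 m and z of slim_bush in the frame of bore_mouth below -0.019 m and angle between slim_bush's own z axis and vertical below 0.1 rad and height (world z) of thick_bush below 0.008 m and angle between thick_bush's own z axis and vertical below 0.15 rad); the arm keeps its last pose, push and grip.
It fails at once if a bystander (glue bottle, offcut, marker) is displaced by more than 30 mm (distance of any of glue_bottle, offcut, bench_marker from where it was at the start of the episode above 0.03 m).
It also fails if it takes over 66 s, if anything falls off the work surface, if the arm or the gripper's body presses on something with over 40 N, if the wrist force passes 120 N, or if a joint passes its speed limit or range.

## Working session

There is one attempt and no reset: what is moved stays moved. The work goes in short steps, Python scripts to look and compute and a shell command to move; the robot and the scene stay as the last step left them, time stands still between calls to the robot, and variables do not carry over. Pictures are saved under pics/ and viewed, about 8 in all and at most 12, crops included, and the job is handed in when it is done.

```bash
mkdir -p pics; cat > h.py <<'E'
import numpy as np, cv2
from scipy.spatial.transform import Rotation as R
from cell import observe, imaging, manip
def rot(o):
    o=np.array(o,float)
    return o if o.shape==(3,3) else R.from_euler('xyz',o).as_matrix()
def ray(c,u,v):
    d=rot(c['orientation'])@np.array([(u-c['cx'])/c['fx'],(v-c['cy'])/c['fy'],1]); return np.array(c['origin'],float),d
def onz(c,u,v,z):
    o,d=ray(c,u,v); return o+d*(z-o[2])/d[2]
def proj(c,p):
    q=rot(c['orientation']).T@(np.array(p,float)-np.array(c['origin'])); return np.round([q[0]/q[2]*c['fx']+c['cx'],q[1]/q[2]*c['fy']+c['cy']],1)
def two(c1,p1,c2,p2):
    o1,d1=ray(c1,*p1);o2,d2=ray(c2,*p2)
    A=np.stack([d1,-d2],1);s=np.linalg.lstsq(A,o2-o1,rcond=None)[0]
    a=o1+d1*s[0];b=o2+d2*s[1];return (a+b)/2,np.linalg.norm(a-b)
def save(c,f): cv2.imwrite(f,c['frame'][:,:,::-1])
E
python3 - <<'E'
from h import *
import pickle
for n in('scene','top'):
    c=imaging.get_image(n); save(c,f'pics/{n}0.png'); pickle.dump(c,open(n+'0.pkl','wb'))
    print(n,c['fx'],c['fy'],c['cx'],c['cy'],c['origin'],c['orientation'])
print(observe())
E
```

```text
scene 440.7481003128278 440.7481003128278 323.95031025235096 198.6572384430726 [ -31.5988772  -830.56025459  674.62536249] [-2.05389464  0.01708048 -0.62259611]
top 460.04575648181566 460.04575648181566 319.65843992533235 197.60470089228926 [ 243.04011772  -18.95513498 1558.44067733] [-2.94767947  0.02161118 -1.58968243]
{'clock': 0.1, 'qpos': array([ 1.06571119e+00,  3.77997754e-01,  7.97388257e-02,  1.27439107e+00,
       -3.61705253e-05,  1.46051686e+00]), 'joint_vel': array([-8.54016392e-04,  7.80364378e-04,  3.82131922e-03, -2.68311091e-03,
        1.37789606e-03,  1.84731182e-05]), 'effort': array([ 1.08344153e-03, -4.64694858e+01,  2.70581567e+01,  1.20339176e-02,
       -1.57070904e-04, -7.09668825e-06]), 'position': array([220.88401281, 530.27915241, 252.4418348 ]), 'tool_rot': array([-3.13974627e+00, -1.68056547e-04,  2.74678686e+00]), 'contact_force': array([-0.21594101,  1.24688264,  0.12850418]), 'wrist_torque': array([0.01991498, 0.01205241, 0.05665089]), 'grip_width': 84.98882766924429}
```

View pics/scene0.png

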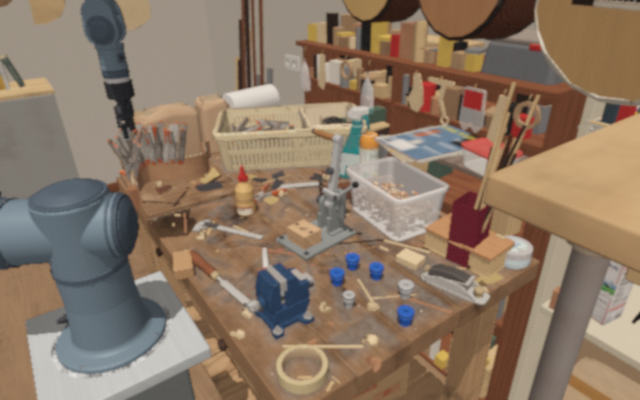

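View pics/top0.png

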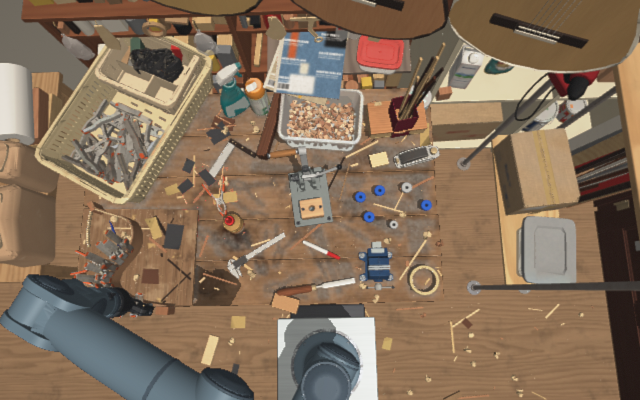

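The scene view shows two grey bushes at (348,299) and (405,289), with four blue look-alikes at (337,276), (352,261), (376,270) and (405,315). In the top view the grey ones are at (393,224) and (406,187), and the press bore is at about (312,208). Next I'll check both grey ones and the press close up.

```bash
python3 - <<'E'
from h import *
import pickle
t=pickle.load(open('top0.pkl','rb'));s=pickle.load(open('scene0.pkl','rb'))
f=lambda c,x0,x1,y0,y1,k:cv2.resize(c['frame'][y0:y1,x0:x1,::-1],None,fx=k,fy=k,interpolation=cv2.INTER_CUBIC)
im=np.zeros((600,800,3),np.uint8)
a=f(t,280,340,140,230,5);im[:450,:300]=a     # press top
b=f(t,345,435,175,235,3);im[450:450+150,:270]=b[:150]
d=f(s,270,370,120,260,3.5);im[:490,300:650]=d
e=f(s,335,415,275,305,5);im[450:600,300:700]=e
cv2.imwrite('pics/crop1.png',im)
for u,v in((393,224),(406,187)):print(onz(t,u,v,36),proj(s,onz(t,u,v,36)))
print(onz(t,312,208,52))
E
```

```text
[ 447.61326681 -233.80837153   36.        ] [347.6 293.7]
[ 572.37999122 -283.75538131   36.        ] [404.4 283.6]
[504.88514355  34.13561052  52.        ]
```

View pics/crop1.png

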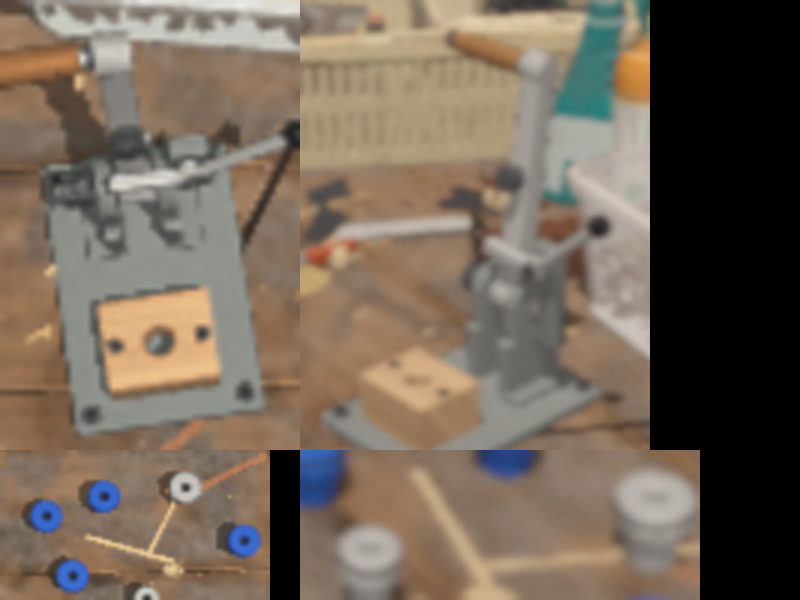

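Measuring by masks: the near grey bush looks narrower (about 12 px against 16 px).

```bash
python3 - <<'E'
from h import *
import pickle
t=pickle.load(open('top0.pkl','rb'));s=pickle.load(open('scene0.pkl','rb'))
def grey(c,u,v,r,z):
    w=c['frame'][v-r:v+r+1,u-r:u+r+1]; h=cv2.cvtColor(w,cv2.COLOR_RGB2HSV)
    m=((h[...,1]<50)&(h[...,2]>105)).astype(np.uint8)
    n,l,st,ce=cv2.connectedComponentsWithStats(m); i=1+np.argmax(st[1:,4]); 
    x,y,ww,hh,a=st[i]; cnt=cv2.findContours((l==i).astype(np.uint8),0,2)[0][0];(cx,cy),rr=cv2.minEnclosingCircle(cnt)
    C=(u-r+cx,v-r+cy); p=onz(c,*C,z); D=np.linalg.norm(p-np.array(c['origin']))
    print('bush',C,'box',ww,hh,'diam',2*(rr+.3)*D/c['fx'],p); 
for c,l in((t,[(393,224),(406,187)]),(s,[(348,296),(405,287)])):
    for u,v in l: grey(c,u,v,9 if c is t else 12,36)
# jig top
w=t['frame'][190:228,292:332];h=cv2.cvtColor(w,cv2.COLOR_RGB2HSV)
m=((h[...,1]>70)&(h[...,2]>150)).astype(np.uint8);m=cv2.morphologyEx(m,cv2.MORPH_CLOSE,np.ones((7,7)))
n,l,st,ce=cv2.connectedComponentsWithStats(m);i=1+np.argmax(st[1:,4])
q=cv2.findContours((l==i).astype(np.uint8),0,2)[0][0][:,0]+[292,190]
W=np.array([onz(t,*p,52)[:2] for p in q],np.float32);rc=cv2.minAreaRect(W);print('jig',rc,cv2.boxPoints(rc))
# bore
g=cv2.cvtColor(t['frame'],cv2.COLOR_RGB2GRAY)[202:215,305:319].astype(float)
wt=np.clip(150-g,0,None);yy,xx=np.mgrid[202:215,305:319];print(g[::2,::2].astype(int))
C=((wt*xx).sum()/wt.sum(),(wt*yy).sum()/wt.sum());print('bore',C,onz(t,*C,50))
# yaw from handle/hinge
E
```

```text
bush (393.5, 224.25) box 9 9 diam 32.416824842093206 [ 446.74039628 -235.4230518    36.        ]
bush (406.2910451889038, 187.23134326934814) box 11 11 diam 41.28943193345183 [ 571.55854045 -284.68947668   36.        ]
bush (347.5, 299.0) box 14 19 diam 43.01990946275871 [ 436.53382202 -247.45529368   36.        ]
bush (404.7270269393921, 288.4891891479492) box 18 22 diam 50.14296866046474 [ 560.76838182 -296.39401743   36.        ]
jig ((506.3602600097656, 36.822113037109375), (60.650718688964844, 74.58489227294922), 6.94769811630249) [[471.74655    70.17247  ]
 [480.7686     -3.8647494]
 [540.974       3.471756 ]
 [531.9519     77.50897  ]]
[[191 192 194 192 190 190 192]
 [186 188 191 183 186 192 191]
 [188 188 142 108  95 179 187]
 [183 188 124 140  82 166 184]
 [175 179 148  95 113 184 185]
 [185 185 187 185 190 190 192]
 [189 192 196 198 199 199 199]]
bore (np.float64(311.91621621621624), np.float64(207.81171171171172)) [505.87499187  34.47514244  50.        ]
```

Chosen: slim_bush is the near grey one, at about (447,-235). Its head measures about 32 mm against 41 mm for the other, so edge bloat aside this is the 28 mm head. The bore is at about (506,35) and the press yaw is about +0.12. The jaws will lie along the press's y, i.e. tool yaw about 3.26.

```bash
cat >> h.py <<'E'
def go(target,rpy=None):
    s=observe();Rt=rot(s['tool_rot']);d=np.array(target,float)-s['position']
    r=np.zeros(3) if rpy is None else R.from_matrix(Rt.T@rot(rpy)).as_rotvec()
    print('tool shift cm',np.round(Rt.T@d/10,2),'turn',np.round(r,3))
E
python3 -m pendant '[[0.55,0,0,0,0,0,-0.17],[0.55,0,0,0,0,0,-0.17],[0.55,0,0,0,0,0,-0.17],[0.55,-2,-5,0,0,0,0],[0.55,-2,-5,0,0,0,0],[0.55,-2,-5,0,0,0,0],[0.55,-2,-5,0,0,0,0],[0.55,-2,-5,0,0,0,0]]' 40
python3 -c "
from h import *
print(observe()['position'],observe()['qpos']);go([447,-235,130],[3.1416,0,3.26])"
```

```text
clock: 1.1
position: [349.6, 292.2, 253.0]
tool_rot: [-3.141, -0.0, -3.026]
contact_force: [1.3, 0.3, -0.7]
grip_width: 47.0
[349.55816978 292.24965088 253.01722123] [ 5.57009302e-01  1.36689290e-01 -2.39095841e-01  1.19535329e+00
 -7.18079048e-05  4.41480701e-01]
tool shift cm [ -3.6  -53.49  12.31] turn [-0.    -0.    -0.003]
```

```bash
python3 -m pendant '[[0.55,-0.4,-5.9,0,0,0,0],[0.55,-0.4,-5.9,0,0,0,0],[0.55,-0.4,-5.9,0,0,0,0],[0.55,-0.4,-5.9,0,0,0,0],[0.55,-0.4,-5.9,0,0,0,0],[0.55,-0.4,-5.9,1,0,0,0],[0.55,-0.4,-5.9,1,0,0,0],[0.55,-0.4,-5.9,1,0,0,0]]'
python3 -m pendant '[[0.55,-0.4,-5.9,2,0,0,0],[0.55,0,0,3.5,0,0,0],[0.55,0,0,3.5,0,0,0],[0.55,0,0,0,0,0,0]]'
python3 - <<'E'
from h import *
c=imaging.get_image('top');s=imaging.get_image('scene')
print(observe()['position']);go([447,-235,47],[3.1416,0,3.26])
a=cv2.resize(c['frame'][175:275,340:440,::-1],None,fx=4,fy=4,interpolation=2);b=cv2.resize(s['frame'][230:330,300:400,::-1],None,fx=4,fy=4,interpolation=2)
cv2.imwrite('pics/c2.png',np.hstack([a,b]))
E
```

```text
clock: 2.1
position: [435.1, -173.2, 222.8]
tool_rot: [3.141, 0.0, -3.027]
contact_force: [1.0, 0.4, -0.4]
grip_width: 46.9
clock: 2.6
position: [443.5, -227.9, 130.5]
tool_rot: [3.137, -0.005, -3.027]
contact_force: [0.6, 0.1, 0.4]
grip_width: 47.2
[ 445.96020888 -229.20192931  133.75937232]
tool shift cm [-0.04 -0.59  8.68] turn [ 0.    -0.    -0.003]
```

View pics/c2.png

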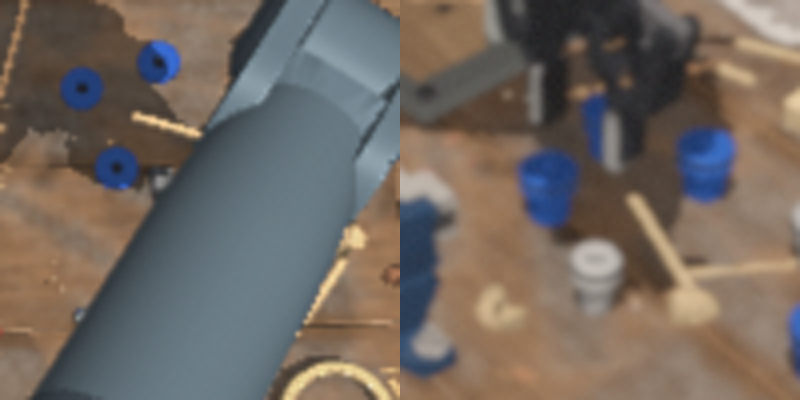

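The top view is blocked by the forearm. In the scene view the slim bush stands clear at about (349,294), which agrees with its projected position, and the fingers are above it. Descending to grip the head.

```bash
python3 -m pendant '[[0.55,0,-0.6,3,0,0,0],[0.55,0,0,3,0,0,0],[0.55,0,0,2.7,0,0,0],[0.55,0,0,0,0,0,0],[0.2,0,0,0,0,0,0],[0.2,0,0,0,0,0,0],[0.2,0,0,0,0,0,0],[0.2,0,0,0,0,0,0]]' 40
python3 -m pendant '[[0.2,0,0,0,0,0,0]]'
python3 - <<'E'
from h import *
s=imaging.get_image('scene');print(observe()['position'])
go([447,-235,250])
cv2.imwrite('pics/c3.png',cv2.resize(s['frame'][240:330,300:400,::-1],None,fx=5,fy=5,interpolation=2))
E
```

```text
clock: 3.7
position: [448.2, -236.1, 48.2]
tool_rot: [-3.14, 0.003, -3.026]
contact_force: [-0.4, 1.8, 7.1]
grip_width: 25.8
clock: 3.82
position: [448.2, -236.1, 48.2]
tool_rot: [-3.14, 0.003, -3.026]
contact_force: [-0.6, 2.8, 6.6]
grip_width: 25.5
[ 448.28086239 -236.12961322   48.30675917]
tool shift cm [  0.05   0.08 -20.17] turn [0. 0. 0.]
```

View pics/c3.png

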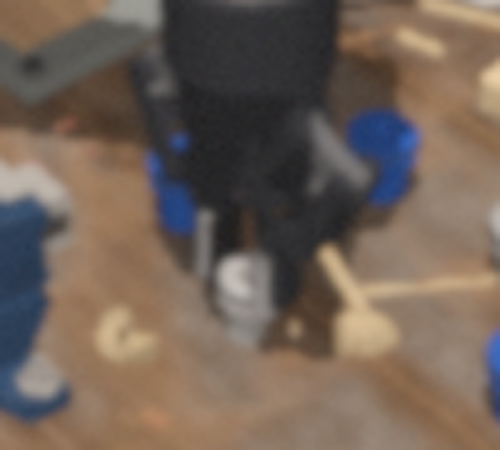

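```bash
python3 - <<'E'
from h import *
s=imaging.get_image('scene');p=observe()['position']
f=lambda q:(np.array(q)-[300,240])*5
for z in (0,22,26,36): print(z,f(proj(s,[p[0],p[1],z])))
y=np.array([-.115,.993,0]);
for k in(-14,14,): print(k,f(proj(s,np.array([p[0],p[1],26])+k*y)))
x=np.array([.993,.115,0])
for k in(-14,14,): print('x',k,f(proj(s,np.array([p[0],p[1],36])+k*x)))
import pickle
s0=pickle.load(open('scene0.pkl','rb'));print(np.abs(np.array(s0['origin'])-s['origin']).max())
cv2.imwrite('pics/c4.png',np.hstack([cv2.resize(q['frame'][275:315,325:370,::-1],None,fx=8,fy=8,interpolation=2) for q in(s0,s)]))
E
```

```text
0 [241.5 333.5]
22 [242.  295.5]
26 [242.  288.5]
36 [242.5 270.5]
-14 [265.  303.5]
14 [220.  273.5]
x -14 [220. 285.]
x 14 [264.5 256.5]
0.0
```

View pics/c4.png

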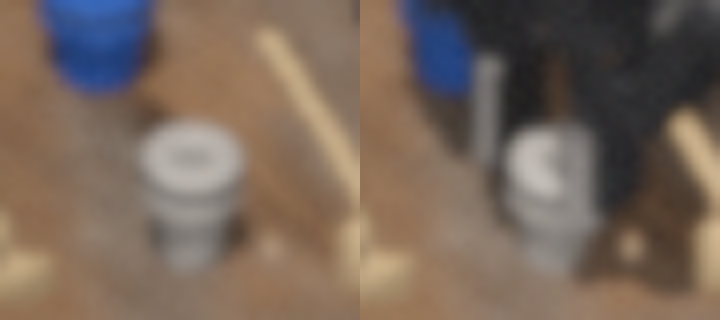

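The bush stands where the TCP predicts it should (head top about (349,295) against a predicted (348.5,294)), and the pads are on the head. The reported width of 25.5 mm is a little below 28, so I'll lift and check that it comes along.

```bash
python3 -m pendant '[[0.2,0,0,-2,0,0,0],[0.2,0,0,-5,0,0,0],[0.2,0,0,-5,0,0,0],[0.2,0,0,0,0,0,0],[0.2,0,0,0,0,0,0]]' 40
python3 - <<'E'
from h import *
s=imaging.get_image('scene');p=observe()['position'];print(p,observe()['grip_width'])
f=lambda q:(np.array(q)-[310,230])*8
for z in (-48,-12): print(f(proj(s,p+[0,0,z])))
cv2.imwrite('pics/c5.png',cv2.resize(s['frame'][230:300,310:390,::-1],None,fx=8,fy=8,interpolation=2))
go([505.5,35,165],[3.1416,0,3.263])
E
```

```text
clock: 4.55
position: [446.7, -235.4, 166.3]
tool_rot: [-3.141, 0.0, -3.026]
contact_force: [0.5, -0.7, -1.6]
grip_width: 25.8
[ 446.03891661 -234.88976365  165.40127332] 26.14444237520841
[300.8 272.8]
[302.4 160. ]
tool shift cm [-9.01 26.13  0.06] turn [ 0.001 -0.001 -0.006]
```

View pics/c5.png

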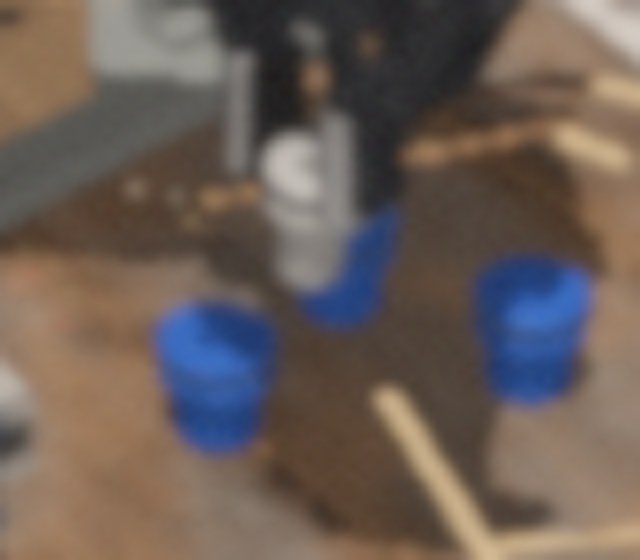

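It is lifted and upright. Moving over the bore.

```bash
python3 -m pendant '[[0.2,-1.3,5.2,0,0,0,0],[0.2,-1.3,5.2,0,0,0,0],[0.2,-1.3,5.2,0,0,0,0],[0.2,-1.8,5.2,0,0,0,0],[0.2,-3.3,5.3,0,0,0,0],[0.2,0,0,2,0,0,0],[0.2,0,0,2,0,0,0],[0.2,0,0,0,0,0,0]]'
python3 - <<'E'
from h import *
s=imaging.get_image('scene');p=observe()['position'];print(p,observe()['grip_width'])
go([505.7,35.2,105],[3.1416,0,3.263])
f=lambda q:(np.array(q)-[270,180])*7
for k in([505.7,35.2,52],p-[0,0,48],p-[0,0,12]):print(f(proj(s,k)))
cv2.imwrite('pics/c6.png',cv2.resize(s['frame'][180:260,270:370,::-1],None,fx=7,fy=7,interpolation=2))
E
```

```text
clock: 5.6
position: [503.1, 34.7, 123.3]
tool_rot: [3.14, -0.007, -3.026]
contact_force: [-0.4, -0.9, 0.1]
grip_width: 25.5
[504.25089208  34.40743888 124.58803548] 25.97790278964152
tool shift cm [-0.16  0.06  1.96] turn [ 0.001 -0.005 -0.006]
[228.2 338.1]
[223.3 284.9]
[219.8 203. ]
```

View pics/c6.png

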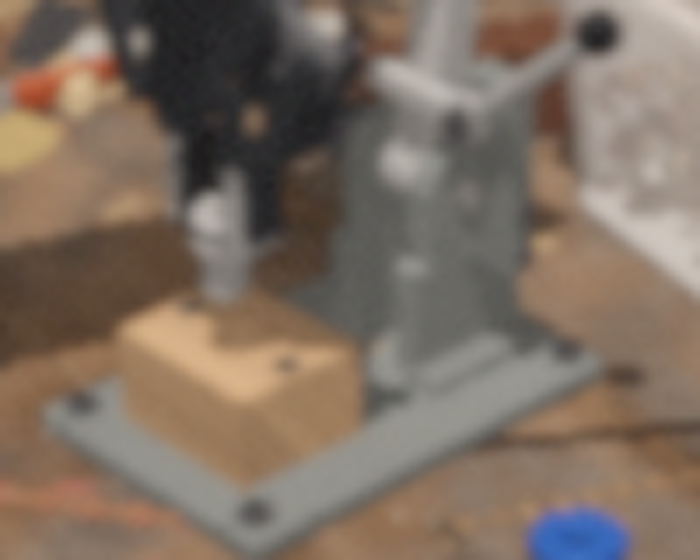

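The bush follows its predicted pixels. The jig's screw holes at crop (192,303) and (288,363) put the bore's middle near (240,333), while my estimate projects to (228,338). I'll measure the bore once in the unobstructed scene0 and combine the two views.

```bash
python3 - <<'E'
from h import *
import pickle
t=pickle.load(open('top0.pkl','rb'));s=pickle.load(open('scene0.pkl','rb'))
g=cv2.cvtColor(s['frame'],cv2.COLOR_RGB2GRAY).astype(float)
print(g[222:236,294:316].astype(int))
w=g[224:234,298:310];yy,xx=np.mgrid[224:234,298:310];q=np.clip(150-w,0,None);C=((q*xx).sum()/q.sum(),(q*yy).sum()/q.sum())
print(C,onz(s,*C,52),'mid',onz(s,304.3,227.6,52))
print(two(s,C,t,(311.8,208)))
h=cv2.cvtColor(s['frame'],cv2.COLOR_RGB2HSV)
# bush check: same offset? slim head top in both
print('bush scene',onz(s,349,295,36),'top',onz(t,393.5,224.25,36))
E
```

```text
[[137 136 137 147 157 167 175 177 179 179 178 176 173 167 160 152 145 145
  146 145 144 145]
 [145 136 126 132 148 166 176 179 179 179 180 180 178 177 173 167 164 159
  155 150 146 146]
 [160 147 132 133 147 166 174 178 179 180 180 180 181 181 179 178 174 170
  166 159 153 149]
 [170 164 158 156 162 170 176 178 179 181 182 181 181 181 181 181 180 180
  175 171 166 158]
 [175 174 170 170 171 172 171 172 175 177 177 177 178 179 180 181 181 182
  181 178 175 168]
 [179 177 176 174 172 165 159 156 156 161 162 163 166 170 178 180 181 182
  182 183 181 177]
 [181 181 179 177 173 162 147 140 143 147 150 152 155 163 173 178 180 181
  182 183 182 181]
 [179 181 182 179 177 168 155 144 145 149 153 155 158 167 173 176 177 178
  181 182 184 183]
 [175 179 181 182 180 176 170 164 161 163 164 166 168 173 173 170 165 165
  170 177 180 179]
 [160 170 176 181 182 182 180 177 175 174 175 173 176 174 167 152 137 137
  150 165 169 167]
 [144 154 164 172 178 181 182 182 181 179 179 178 177 174 163 146 127 126
  141 152 156 149]
 [133 139 147 156 168 175 179 182 183 183 181 180 180 176 170 157 146 139
  140 143 139 134]
 [129 130 134 139 150 160 169 176 181 183 183 182 180 176 170 160 149 141
  136 135 131 128]
 [129 129 129 132 136 141 152 165 172 179 181 180 175 169 160 150 140 133
  131 129 129 128]]
(np.float64(301.95238095238096), np.float64(228.38095238095238)) [504.1869367   35.91386161  52.        ] mid [511.46496416  35.44149184  52.        ]
(array([504.29598254,  35.03149851,  52.53027119]), np.float64(1.1283857365285574))
bush scene [ 447.37061496 -239.07780464   36.        ] top [ 446.74039628 -235.4230518    36.        ]
```

```bash
python3 -m pendant '[[0.2,-0.28,0.05,1.5,0,0,0],[0.2,0,0,0.5,0,0,0],[0.2,0,0,0.4,0,0,0],[0.2,0,0,0.4,0,0,0],[0.2,0,0,0,0,0,0],[0.2,0,0,0,0,0,0]]'
python3 -c "
from h import *
o=observe();print(o['position'],o['contact_force'],o['wrist_torque'])"
```

```text
clock: 6.4
position: [508.9, 35.1, 98.4]
tool_rot: [3.142, 0.0, -3.026]
contact_force: [-0.2, 0.1, -1.2]
grip_width: 25.7
[508.90521162  35.09420064  98.44833569] [-0.16782626  0.14193159 -1.16118802] [0.01507093 0.05676338 0.0331902 ]
```

```bash
python3 -m pendant '[[0.2,0.18,0,0.2,0,0,0],[0.2,0,0,0.2,0,0,0],[0.2,0,0,0.2,0,0,0],[0.2,0,0,0,0,0,0]]'
python3 -c "
from h import *
o=observe();print(o['position'],o['contact_force'],o['wrist_torque'])"
```

```text
clock: 6.9
position: [507.2, 35.1, 92.2]
tool_rot: [3.141, 0.0, -3.026]
contact_force: [0.5, 1.7, -0.7]
grip_width: 26.0
[507.23584497  35.13592067  92.23763876] [ 0.48206721  1.74190808 -0.68748237] [ 0.42045634 -0.20583343 -0.03445464]
```

The bottom is about 8 mm below the mouth with no vertical force, so it has entered. Continuing down.

```bash
python3 -m pendant '[[0.2,0,0,0.4,0,0,0],[0.2,0,0,0.4,0,0,0],[0.2,0,0,0.3,0,0,0],[0.2,0,0,0,0,0,0]]'
python3 -c "
from h import *
o=observe();print(o['position'],o['contact_force'],o['wrist_torque'])"
```

```text
clock: 7.4
position: [507.4, 35.8, 81.1]
tool_rot: [3.14, 0.001, -3.026]
contact_force: [1.8, 5.3, 0.7]
grip_width: 25.9
[507.42759496  35.76083723  81.11451113] [1.82508743 5.25342707 0.67088091] [ 1.12191317 -0.38805526  0.00829747]
```

```bash
python3 -m pendant '[[0.5,0,0,0,0,0,0],[0.5,0,0,0,0,0,0],[0.5,0,0,0,0,0,0],[0.5,0,0,-3,0,0,0],[0.5,0,0,-5,0,0,0],[0.5,4,0,-5,0,0,0],[0.5,6,0,-3,0,0,0],[0.5,6,0,0,0,0,0]]'
python3 - <<'E'
from h import *
import pickle
s=imaging.get_image('scene');t=imaging.get_image('top');o=observe();print(o['position'],o['contact_force'],o['qpos'])
pickle.dump((s,t),open('p1.pkl','wb'))
a=cv2.resize(s['frame'][110:250,270:370,::-1],None,fx=4,fy=4,interpolation=2)
b=cv2.resize(t['frame'][130:250,270:360,::-1],None,fx=4.4,fy=4.4,interpolation=2)
im=np.zeros((560,800,3),np.uint8);im[:,:400]=a;im[:b.shape[0],400:400+b.shape[1]]=b
cv2.imwrite('pics/c7.png',im)
E
```

```text
clock: 8.4
position: [353.7, 16.4, 240.4]
tool_rot: [-3.139, 0.005, -3.026]
contact_force: [0.1, -0.1, 0.8]
grip_width: 42.7
[345.75924742  17.29794522 236.8940569 ] [ 0.12378275 -0.22003977 -0.7606547 ] [-1.33159360e-01 -7.27140245e-02 -4.99507080e-01  1.15044731e+00
 -8.66118283e-04 -2.47334388e-01]
```

View pics/c7.png

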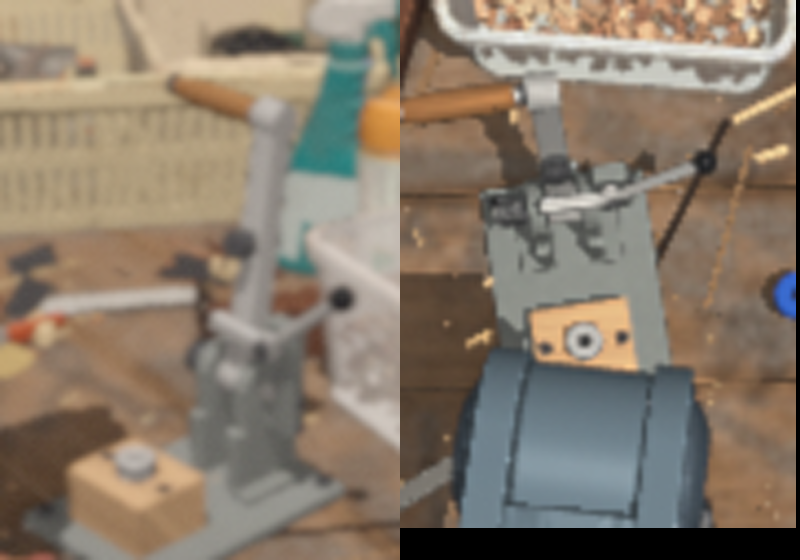

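The bush is home in the bore, head on the jig. The catch ball is at scene (355.3,184.5) and top (339.3,166.4), the handle's end knob at about scene (315,130). Triangulating the ball and handle.

```bash
python3 - <<'E'
from h import *
import pickle
s,t=pickle.load(open('p1.pkl','rb'))
def dark(c,u,v,r=6):
    g=cv2.cvtColor(c['frame'],cv2.COLOR_RGB2GRAY)[v-r:v+r+1,u-r:u+r+1].astype(float);m=(g<60).astype(np.uint8)
    n,l,st,ce=cv2.connectedComponentsWithStats(m);i=l[r,r] or 1+np.argmax(st[1:,4]);print(st[i]);return ce[i]+[u-r,v-r]
bs=dark(s,355,184);bt=dark(t,339,166);B,e=two(s,bs,t,bt);print('ball',bs,bt,B,e)
a=np.array([np.cos(.12),np.sin(.12),0]);b=np.array([-np.sin(.12),np.cos(.12),0])
bore=np.array([506,35.3,52])
print('ball in bore frame',(B-bore)@a,(B-bore)@b,B[2])
hin=bore+100*a+[0,0,36]
for n,p in(('park',hin+32*a+57*b+[0,0,182]),('down',hin-185*a+57*b)):print(n,p,proj(s,p),proj(t,p))
# handle ends
for k in(19,95):
    p=hin+32*a+k*b+[0,0,182];print(k,proj(s,p)-[270,110],'x4',(proj(s,p)-[270,110])*4,(proj(t,p)-[270,130])*4.4+[400,0])
go([B[0],B[1],B[2]+9+40],[3.1416,0,3.2616])
E
```

```text
[ 4  5  4  4 11]
[ 3  0  7 13 27]
ball [354.81818182 184.81818182] [339.11111111 166.25925926] [610.01485477 -56.17456308 186.60329365] 0.1769923665401142
ball in bore frame 92.31622421951847 -103.26858404665941 186.60329364966412
park [630.22714412 107.69210361 270.        ] [323.  134.7] [283.3 153.4]
down [414.78767014  81.71455462  88.        ] [263.4 220.2] [297.2 234.1]
19 [62.6 28. ] x4 [250.4 112. ] [515.28  95.04]
95 [43.8 21.4] x4 [175.2  85.6] [401.76 111.32]
tool shift cm [-25.42 -10.31  -0.04] turn [ 0.001 -0.006 -0.006]
```

The ball is at (610,-56,187), which matches geometry with catch about 0.05–0.1, and the predicted handle pixels match the picture. The catch hinge is thus at about (92,-35) in the bore frame. I'll go above the ball with closed fingers.

```bash
python3 -m pendant '[[0,-2,-5.2,0,0,0,0],[0,-2,-5.2,0,0,0,0],[0,-5,0,0,0,0,0],[0,-5,0,0,0,0,0],[0,-5,0,0,0,0,0],[0,-5,0,0,0,0,0],[0,-1.4,0,0,0,0,0],[0,0,0,0,0,0,0]]'
python3 - <<'E'
from h import *
import pickle
s=imaging.get_image('scene');t=imaging.get_image('top');o=observe();print(o['position'],o['qpos'],o['grip_width'])
go([610,-58,222],[3.1416,0,3.2616])
E
```

```text
clock: 9.5
position: [618.2, -57.0, 236.8]
tool_rot: [3.142, -0.001, -3.026]
contact_force: [-0.7, -0.4, 0.1]
grip_width: 0.1
[616.83412501 -57.16879713 237.62146936] [-1.94657648e-01  4.76112398e-01  1.91764454e-01  1.28760066e+00
 -2.57957812e-04 -3.09695915e-01] 0.18975787475385264
tool shift cm [ 0.69 -0.    1.56] turn [ 0.    -0.001 -0.005]
```

```bash
python3 -m pendant '[[0,0.5,0,1,0,0,0],[0,0,0,1,0,0,0],[0,0,-0.5,0.9,0,0,0],[0,0,-0.5,0.9,0,0,0],[0,0,-0.5,0.9,0,0,0],[0,0,-0.2,1,0,0,0],[0,0,-0.2,1,0,0,0],[0,0,-0.1,1,0,0,0]]'
python3 -c "
from h import *
o=observe();print(o['position'],o['contact_force'],o['wrist_torque'])"
```

```text
clock: 10.6
position: [614.5, -77.3, 160.0]
tool_rot: [3.141, -0.001, -3.026]
contact_force: [0.3, -1.5, 0.7]
grip_width: -0.0
[614.538386   -77.27171241 160.01315039] [ 0.25726498 -1.48423987  0.72009671] [-0.15509874 -0.02483152  0.02366333]
```

```bash
python3 -m pendant '[[0,0,0.1,1,0,0,0],[0,0,0.2,1,0,0,0],[0,0,0.2,1,0,0,0],[0,0,0.5,0.9,0,0,0],[0,0,0.5,0.9,0,0,0],[0,0,0.5,0.9,0,0,0],[0,0,0.1,0.3,0,0,0],[0,0,0,0,0,0,0]]'
python3 -c "
from h import *
o=observe();print(o['position'],o['contact_force'],o['wrist_torque'])"
```

```text
clock: 11.6
position: [612.1, -56.3, 100.8]
tool_rot: [3.141, -0.0, -3.026]
contact_force: [0.1, 0.1, -0.4]
grip_width: 0.3
[612.12743452 -56.26473264 100.81623007] [ 0.07944741  0.12327431 -0.38471882] [0.01089616 0.0893342  0.01684553]
```

```bash
python3 - <<'E'
from h import *
s=imaging.get_image('scene')
cv2.imwrite('pics/c8.png',cv2.resize(s['frame'][120:260,270:390,::-1],None,fx=4,fy=4,interpolation=2))
E
```

```text
(no output)
```

View pics/c8.png

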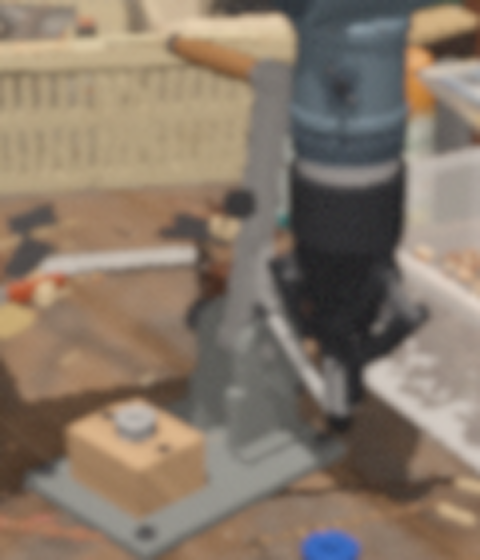

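The ball is now down at about crop (338,420) under the fingertips, and the lever is still up. I'll check the angle and push on to the stop.

```bash
python3 -m pendant '[[0,0,0.1,0.3,0,0,0],[0,0,0.1,0.3,0,0,0],[0,0,0,0,0,0,0]]'
python3 - <<'E'
from h import *
s=imaging.get_image('scene');o=observe();print(o['position'],o['contact_force'])
a=np.array([np.cos(.12),np.sin(.12),0]);b=np.array([-np.sin(.12),np.cos(.12),0]);H=np.array([506,35.3,0])+92.3*a-35*b+[0,0,128]
for th in(1.2,1.3,1.4,1.5):
    p=H-90*np.cos(np.pi/4-th)*b+[0,0,90*np.sin(np.pi/4-th)];print(th,p,proj(s,p))
g=cv2.cvtColor(s['frame'],cv2.COLOR_RGB2GRAY)[215:240,340:370];ys,xs=np.where(g<45);print(np.median(xs)+340,np.median(ys)+215,ys.max()+215,len(xs))
E
```

```text
clock: 12.02
position: [613.1, -55.6, 98.6]
tool_rot: [-3.139, 0.003, -3.027]
contact_force: [-4.9, -0.5, 17.8]
grip_width: -0.3
[613.06695018 -55.62792228  98.5441672 ] [-5.84754756 -0.74025731 17.93274237]
1.2 [611.68744671 -70.18138805  91.74570206] [358.1 219.3]
1.3 [611.20489615 -66.17945401  83.70305378] [356.9 221.3]
1.4 [610.62863641 -61.40036204  76.10300595] [355.6 223.2]
1.5 [609.96442528 -55.89186325  69.02149572] [354.  224.7]
355.5 226.0 227 12
```

The catch is at its stop (18 N, angle about 1.5). Retracting up and turning the jaws across the handle. The handle turns freely on its spindle, so the tool can keep pointing down throughout.

```bash
python3 -m pendant '[[0,0,-0.3,-3,0,0,0],[0,0,-0.3,-4.6,0,0,0],[0,0,0,-4.6,0,0,0],[0,0,0,-4.8,0,0,0],[0,0,0,-4.6,0,0,0],[0,0,0,0,0,0,-0.18],[0,0,0,0,0,0,-0.18],[0,0,0,0,0,0,-0.18]]'
python3 -m pendant '[[0,0,0,0,0,0,-0.18],[0,0,0,0,0,0,-0.18],[0,0,0,0,0,0,-0.18],[0,0,0,0,0,0,-0.18],[0,0,0,0,0,0,-0.18],[0.7,0,0,0,0,0,-0.13],[0.7,0,0,0,0,0,0],[0.7,0,0,0,0,0,0]]'
python3 - <<'E'
from h import *
import pickle
s=imaging.get_image('scene');t=imaging.get_image('top');pickle.dump((s,t),open('p2.pkl','wb'))
o=observe();print(o['position'],o['tool_rot'],o['qpos'],o['contact_force'])
go([630,114,315],[np.pi,0,4.832])
# handle by colour, both views (side grain orange-brown)
for n,c,(x0,x1,y0,y1) in(('s',s,(305,336,118,142)),('t',t,(266,300,140,165))):
    h=cv2.cvtColor(c['frame'][y0:y1,x0:x1],cv2.COLOR_RGB2HSV);m=((h[...,0]<20)&(h[...,1]>115)&(h[...,2]>90)).astype(np.uint8)
    k,l,st,ce=cv2.connectedComponentsWithStats(m);i=1+np.argmax(st[1:,4]);print(n,st[i]+[x0,y0,0,0,0],ce[i]+[x0,y0])
E
```

```text
clock: 13.08
position: [612.9, -60.7, 311.2]
tool_rot: [-3.141, 0.0, -2.481]
contact_force: [-0.7, -0.3, -0.6]
grip_width: -0.0
clock: 14.08
position: [612.8, -60.6, 311.0]
tool_rot: [-3.142, 0.0, -1.458]
contact_force: [-0.1, 0.3, -0.0]
grip_width: 54.0
[612.80836301 -60.62594042 311.05390381] [-3.14149481e+00  9.43154422e-05 -1.45755916e+00] [-2.01642005e-01  4.65771650e-01  3.63798730e-01  1.46875958e+00
  1.19981181e-04 -1.88567549e+00] [-0.04008595  0.36961124  0.60209823]
tool shift cm [-17.16  -3.68  -0.39] turn [-0.     0.    -0.006]
s [314 130  18   9  90] [322.55555556 133.86666667]
t [270 150  25   8 139] [281.31654676 153.05035971]
```

```bash
python3 -m pendant '[[0.7,-5.7,-1.2,0,0,0,0],[0.7,-5.7,-1.2,0,0,0,0],[0.7,-5.7,-1.2,0,0,0,0],[0.7,0,0,0,0,0,0],[0.7,0,0,1.9,0,0,0],[0.7,0,0,1.9,0,0,0],[0.7,0,0,0,0,0,0]]'
python3 - <<'E'
from h import *
import pickle
s,t=pickle.load(open('p2.pkl','rb'))
print(two(s,(322.6,133.9),t,(282,153.1)))
s=imaging.get_image('scene');o=observe();print(o['position'],o['contact_force'],o['grip_width'])
cv2.imwrite('pics/c9.png',cv2.resize(s['frame'][70:250,270:390,::-1],None,fx=3.3,fy=3.3,interpolation=2))
E
```

```text
clock: 15.05
position: [628.0, 112.4, 271.5]
tool_rot: [3.138, -0.0, -1.458]
contact_force: [0.0, -0.6, 0.4]
grip_width: 59.6
(array([631.21209633, 111.22695009, 270.95239201]), np.float64(0.3258203152129909))
[628.51252298 112.52843692 272.70632824] [ 0.09714934  0.06287589 -0.11700333] 59.752422165212835
```

View pics/c9.png

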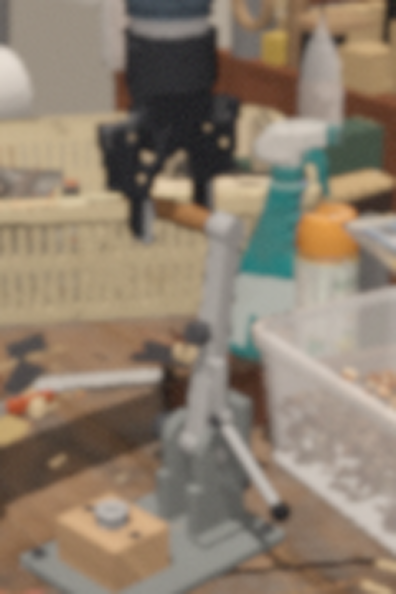

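The fingers straddle the handle (triangulated at (631,111,271), grasp point at (628.5,112.5,270)), and the catch stays off. Closing.

```bash
python3 -m pendant '[[0.1,0,-0.2,0,0,0,0],[0.1,0,0,0,0,0,0],[0.1,0,0,0,0,0,0],[0.1,0,0,0,0,0,0],[0.1,0,0,0,0,0,0]]' 50
python3 - <<'E'
from h import *
o=observe();p=o['position'];print(p,o['contact_force'],o['grip_width'])
# arc table: tool shift increments (y = -press x, z down) per step, lever angle th from vertical-back 10deg
ang=np.arctan2(182,-32);a0=ang-0  # angle from robot-side (-a) axis measured up
n=np.linspace(0,1.745,19)
for th in n[1:]:
    d=1.745/18
    f=lambda q:np.array([-185*np.cos(np.pi-0-np.arctan2(182,32)-0+0-0+0) ,0])
P=lambda th:np.array([32*np.cos(th)-182*np.sin(th),182*np.cos(th)+32*np.sin(th)])
for i in range(18):
    d=P(n[i+1])-P(n[i]);print(i,np.round(P(n[i+1]),0),'y %.2f z %.2f'%(-d[0]/10,-d[1]/10))
E
```

```text
clock: 15.72
position: [632.0, 113.5, 274.1]
tool_rot: [-3.139, -0.0, -1.456]
contact_force: [2.9, -1.1, 4.8]
grip_width: 19.3
[631.96197958 113.49542271 274.08561539] [ 2.87771709 -1.06078251  4.84543281] 19.313495127113395
0 [ 14. 184.] y 1.78 z -0.22
1 [ -4. 185.] y 1.79 z -0.05
2 [-22. 184.] y 1.79 z 0.12
3 [-39. 181.] y 1.77 z 0.29
4 [-56. 176.] y 1.73 z 0.46
5 [-73. 170.] y 1.68 z 0.63
6 [-89. 162.] y 1.61 z 0.79
7 [-105.  152.] y 1.52 z 0.94
8 [-119.  142.] y 1.43 z 1.08
9 [-132.  129.] y 1.31 z 1.22
10 [-144.  116.] y 1.19 z 1.34
11 [-154.  102.] y 1.05 z 1.45
12 [-164.   86.] y 0.91 z 1.54
13 [-171.   70.] y 0.76 z 1.62
14 [-177.   53.] y 0.60 z 1.69
15 [-181.   36.] y 0.43 z 1.74
16 [-184.   18.] y 0.26 z 1.77
17 [-185.   -0.] y 0.09 z 1.79
```

Gripped at 19.3 mm, which is the handle thickness. Following the arc in stages.

```bash
python3 -m pendant '[[0.1,0,1.8,-0.2,0,0,0],[0.1,0,1.8,-0.05,0,0,0],[0.1,0,1.8,0.1,0,0,0],[0.1,0,1.8,0.3,0,0,0],[0.1,0,1.7,0.45,0,0,0],[0.1,0,0,0,0,0,0]]'
python3 -c "
from h import *
o=observe();print(o['position'],o['contact_force'],o['wrist_torque'],o['grip_width'])
a=np.array([np.cos(.12),np.sin(.12),0]);h=np.array([506,35.3,88])+100*a;p=o['position']-[0,0,3];print((p-h)@a,p[2]-88)"
```

```text
clock: 16.48
position: [541.4, 102.4, 267.0]
tool_rot: [3.14, -0.002, -1.457]
contact_force: [0.4, -4.8, 3.2]
grip_width: 19.4
[541.4149419  102.41996064 267.01864374] [ 0.35722547 -4.7514334   3.1837702 ] [-0.85239597 -0.16517784  0.0850996 ] 19.385571117239643
-56.80466120449084 176.01864373979873
```

Right on the arc (-57,176 against -56,176 expected). Continuing.

```bash
python3 -m pendant '[[0.1,0,1.7,0.6,0,0,0],[0.1,0,1.6,0.8,0,0,0],[0.1,0,1.5,0.95,0,0,0],[0.1,0,1.4,1.1,0,0,0],[0.1,0,1.3,1.2,0,0,0],[0.1,0,1.2,1.35,0,0,0],[0.1,0,1.05,1.45,0,0,0],[0.1,0,0,0,0,0,0]]'
cat > st.py <<'E'
from h import *
o=observe();print(o['position'],o['contact_force'],o['wrist_torque'],o['grip_width'])
a=np.array([np.cos(.12),np.sin(.12),0]);h=np.array([506,35.3,88])+100*a;p=o['position']-[0,0,3];print((p-h)@a,p[2]-88)
E
python3 st.py
```

```text
clock: 17.48
position: [446.1, 90.7, 192.0]
tool_rot: [3.141, -0.004, -1.457]
contact_force: [2.9, -6.6, 2.4]
grip_width: 19.3
[446.14938962  90.74076103 192.01562823] [ 2.91194005 -6.61097782  2.44371534] [-1.39501023 -0.39768516  0.08625692] 19.30153312958064
-152.78326696880202 101.01562823148743
```

```bash
python3 -m pendant '[[0.1,0.1,0.9,1.55,0,0,0],[0.1,0.1,0.75,1.6,0,0,0],[0.1,0,0.6,1.7,0,0,0],[0.1,0,0.45,1.7,0,0,0],[0.1,0,0.25,1.6,0,0,0],[0.1,0,0,0,0,0,0]]'
python3 st.py
```

```text
clock: 18.23
position: [417.8, 87.1, 110.9]
tool_rot: [-3.141, 0.0, -1.456]
contact_force: [2.2, -1.8, 3.0]
grip_width: 19.4
[417.83142682  87.12667738 110.91640384] [ 2.17977647 -1.83471807  2.99645605] [-0.33206938 -0.45305011  0.02202945] 19.404514535277386
-181.3302349146652 19.91640383707376
```

```bash
python3 -m pendant '[[0.1,0,0.2,0.8,0,0,0],[0.1,0,0.1,0.7,0,0,0],[0.1,0,0.05,0.5,0,0,0],[0.1,0,0,0.2,0,0,0],[0.1,0,0,0,0,0,0]]'
python3 st.py
```

```text
clock: 18.85
position: [416.8, 87.0, 91.3]
tool_rot: [-3.135, 0.0, -1.456]
contact_force: [2.3, -1.6, 13.7]
grip_width: 19.4
[416.82239315  86.9820196   91.26341696] [ 2.28970941 -1.64920451 13.73550712] [-0.25200543 -0.50757126  0.07865987] 19.3531239615208
-182.34932956298226 0.26341696266061376
```

```bash
python3 -m pendant '[[0.1,0,0,0.2,0,0,0],[0.1,0,0,0.1,0,0,0],[0.1,0,0,0,0,0,0]]' 60
python3 st.py
python3 - <<'E'
from h import *
s=imaging.get_image('scene')
cv2.imwrite('pics/c10.png',cv2.resize(s['frame'][120:320,240:430,::-1],None,fx=3,fy=3,interpolation=2))
E
```

```text
clock: 19.23
position: [416.9, 87.0, 89.5]
tool_rot: [-3.134, -0.0, -1.456]
contact_force: [-1.5, -0.9, 26.2]
grip_width: 18.9
[416.93144133  86.99474951  89.49349432] [-1.46227199 -0.92865657 26.2328861 ] [-0.27904645  0.29095416  0.02803971] 18.914062760725567
-182.23954166514727 -1.5065056785299333
```

View pics/c10.png

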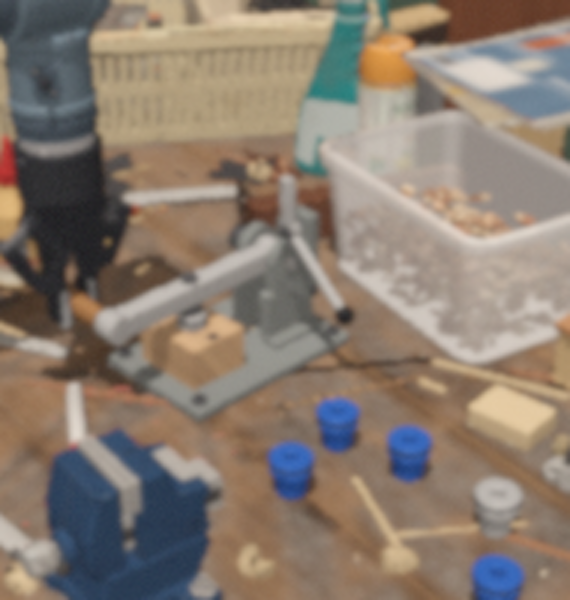

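The lever lies level with its foot on the bush at about (195,318) in the crop. The catch bar is upright at (288,195) with its ball down at (345,314). The thick bush stands at (497,500). The force rose from 14 to 26 N over the last 3 mm of command, so the lever is on its stop.

```bash
python3 -c "
from h import *
print(manip.sign_off());o=observe();print(o['clock'],o['contact_force'],o['grip_width'])"
```

```text
the job is handed in; nothing more can be done
None
the job is handed in; nothing more can be done
```

The job is done and handed in at about 19 s of the 66 s. The slim bush is in the bore, the catch is off, and the gripper is holding the lever down on its stop. `sign_off()` gives no verdict, so this rests on my own last checks.

**What I did:**
1. I gripped the slim bush by its head and lowered it into the jig's bore while the catch was on.
2. I pushed the catch ball down its arc until it met the stop at 18 N.
3. I gripped the handle from above and followed the lever's arc down.

**Last checks that agreed:**
- The handle is level with the hinge, about 1.5 mm below it by the TCP reading.
- The upward force on the tool rose from 14 to 26 N over the last 3 mm of commanded travel, so the lever is on its stop.
- The last picture shows the foot on the bush's head, the catch bar upright, and the thick bush standing where it was.

**Checks that disagreed or were not made:**
- While I held the bush, the gripper reported 25.5–26 mm across a 28 mm head. The grip held, and pictures showed the bush upright when lifted and seated in the bore afterwards.
- My bore estimates differed by up to about 7 mm in x. The bush still went in with only about 5 N of side force.
- The foot's force on the bush cannot be measured directly, so I inferred it from the handle force.
- I did not re-measure the glue bottle, offcut or marker. I saw no contact with them.

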